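# Close the quench-oil canister

## Robot

A 6-joint arm with a two-finger parallel gripper is mounted at the origin on the work surface. World frame = base frame: x ahead of the robot, y to its left, z up, the work surface at z = 0. Lengths are in mm, angles in degrees, forces in N, time in s.
With the tool pointing down it reaches from about 350 to 850 mm from the base axis. Payload 8.1 kg.
Tool frame: the origin (TCP) lies midway between the tips of the shut fingers; the grasp point (between the pads) lies 19 mm behind it; z points along the fingers, y is the direction in which the jaws open and shut (so a half turn about z gives the same grasp; the last joint's range is limited). The gripper opens to 85 mm and grips with 20 to 120 N. Pads are 22 mm wide; open, the fingers measure 114 mm over their backs; the gripper's body (76 mm by 85 mm) begins 54 mm behind the grasp point. The pads swing forward as they close: fully open they stand 13 mm farther back than shut.
Start: joints at [59.794, 7.471, 85.268, -0, 87.261, -4.893], TCP at [256.52, 542.404, 192.692] pointing down, gripper open.
Joint ranges: [-169.43, 169.43], [-51.17, 129.36], [1.28, 143.12], [-76.62, 256.62], [0, 156.53], [-152.29, 152.29]. Speed limits (degrees/s): [136.94, 136.94, 159.86, 180, 180, 180].

## Interface

Orientations are given as [roll, pitch, yaw] about the fixed x, y, z axes, in that order (R = Rz(yaw) Ry(pitch) Rx(roll)).
In Python, from bench import telemetry, snapshot, camera_params, job gives the robot as it stands. The module is installed in compiled form; this text tells all that it offers.
- The arm moves only by the shell command python3 -m jog 'ROWS' [FORCE]. ROWS is JSON, a list that holds one entry, the list of rows, each a list of 7 numbers: the shift along the tool's x, y, z in units of 50 mm (1.0 is 50 mm), then the turn, a rotation vector about the tool's x, y, z in units of 2 pi rad (1.0 is 2 pi rad), then the opening, from 0 (shut) to 1 (fully open). In form: [[[dx, dy, dz, rx, ry, rz, claw], ...]]. A call has 1 to 12 rows; each row shifts and turns the commanded pose from where the row before left it, along the tool's axes as they then stand; what a row does not reach is not made up. A row lasts 1/8 s, in which the tool goes at most 62.5 mm and 10.7 degrees, less where a joint would pass 70% of its speed; a pose out of reach is approached as far as the arm can. A call with a number of a shift or a turn outside -1 to 1 is refused whole. A call with a gripper value outside its range is refused whole. The fingers move at their own pace and stop on an object; FORCE is the grip in N (left out, the last holds). Time passes only in rows, so rows that do not move let the fingers close. It gives the time, the measured TCP pose, the force and the opening at its end, in the units of the state.
- telemetry.sense(): the state, without advancing time (a new reading comes with each control period).
- snapshot(name): name is "scene" or "side" or "wrist"; returns (picture, depth): 480x640x3 uint8, red, green, blue; 480x640 float32, mm along the optical axis (not along the pixel's ray), 0 where there is no reading.
- camera_params(name): a dict with "K" (3x3 intrinsics, pixels), "extrinsics" (4x4, takes a point from camera to world coordinates). Camera axes: x right, y down, z forward; pixel columns grow to the right and rows downward; lengths in mm; the calibration is good to about 2 mm. A picture is of the moment at which its call begins: read the wrist's pose just before it. camera_params takes no time and is no camera call; for the wrist camera it gives the pose at the moment of the call.
- job.hand_in(): hands the job in, once; it reports no verdict.
The state is a dict: "time": time; "joint_pos": joint angles; "qd": joint speeds; "joint_efforts": joint torques, N m; "tool_pos": TCP position; "tcp_rot": TCP orientation; "ft_force": force on the tool from outside, world axes, zero at the start; "wrist_torque": the same for the moment, N m; "finger_gap": finger opening in mm.
Only numpy, scipy, OpenCV 4.12 (cv2) and the standard library are available. Lean on these libraries where they do the work, as an engineer would, in place of code of your own. Each camera call takes 0.05 s, during which the arm holds its last target. There are 200 camera calls.

## Task

Topping up is done, so close the quench-oil canister: lift the funnel out of its neck and park it upright, spout down, in the empty tin. Then set the screw cap level on the neck, turn it backward (anticlockwise from above) while it rests on the thread until you feel it drop off the thread's high point, and only then screw it clockwise fully home. Leave the tin standing and do not shift the jar, hammer, tongs or punch block.

Things in the scene. Friction and masses are not known exactly. Their poses are not given: they have to be found in the camera images.
- neck: Screw neck of the quench-oil canister; it does not move. Origin at the centre of its open mouth, on the rim plane; z up. Bore 36 mm, neck 44 mm in diameter and 22 mm high above the canister's top. Outside it has a three-start right-hand thread, 55 mm in diameter, pitch 8 mm, lead 24 mm a turn; the three starts lie a third of a turn apart, at angles that are not given: feel for them.
- cap_home (a point): Where the cap's origin lies when home: on the neck's axis, 6.5 mm above the rim plane. A cap laid on the neck rests on the thread 5.7 to 13.7 mm above this. Turned anticlockwise from above it climbs to 13.7 mm, then drops 8 mm; the drop comes within a third of a turn. Turned clockwise from there it is drawn down in about a further 110 degrees until its ceiling meets the rim and it stops.
- can: Squat grey plastic canister, 190 mm (its x) x 125 mm (its y) x 132 mm high, heavy and fixed; it turns freely from start to start. Origin at the centre of its underside. The neck stands on its top at x = +50 mm; a carrying handle runs along its x axis from x = -85 to +12 mm, its top 27 mm above the canister's top.
- cap: Black screw cap, 51 mm tall in all, about 90 g, loose, standing on the bench, open side down. Origin on its axis half-way up, z up. Round skirt 65 mm in diameter (59 mm inside), taking the lower 23 mm, with its inner ceiling 19 mm above the lower edge. Three small lugs inside the skirt run on the thread. It turns freely on the thread: it may be driven in loosely closed fingers.
- cap_bar (a point): Centre of the straight grip bar on top of the cap: 62 mm long (along x), 14 mm thick (along y), 28 mm tall. It stands on the skirt's flat top; this point is 11.5 mm above the cap's origin, on its axis.
- funnel: Steel funnel, 108 mm tall, about 80 g, loose, hanging spout down in the neck. Origin on its axis half-way up, z up. Spout 21 to 23 mm in diameter over the lower 50 mm, then a cone out to a rim of 100 mm diameter. Parked in the tin, its cone rests on the tin's rim with the origin about 66 mm above the bench.
- funnel_grip (a point): Centre of the funnel's grip, an upright flat lug that points out along the funnel's x axis: 12 mm thick (along y), from 50 to 86 mm out from the axis, 36 mm tall. This point is 68 mm out from the axis and 30 mm above the funnel's origin.
- tin_mouth (a point): Centre of the open mouth of the empty round steel tin, 80 mm in diameter outside, 74 mm inside, 95 mm tall, about 350 g, loose, standing upright on the bench; this point is 95 mm above its underside. z up.
- tin: The same tin; origin at the centre of its underside.
- jar: Closed round glass jar with a steel lid, 80 mm diameter, 110 mm tall, loose. Origin at the centre of its underside. To be left alone.
- hammer: Hammer, 280 mm long, lying on the bench, handle along its x axis. Origin under its middle. To be left alone.
- tongs: Dark steel blacksmith's tongs, about 390 mm long (along x), 56 mm wide and 16 mm high, lying on the bench. Origin under their middle. To be left alone.
- punches: Wooden block 60 x 150 x 60 mm (x, y, z) with four steel punches standing in it, 135 mm high in all. Origin at the centre of its underside. To be left alone.

How it is judged (in metres and radians):
On the way, in this order (a step that is already met when the one before it is completed fails the run):
1. the funnel is parked upright in the tin, spout down, and released (horizontal distance between funnel and tin_mouth below 0.012 m and z of funnel in the frame of tin_mouth below -0.015 m and angle between funnel's own z axis and vertical below 0.2 rad and contact force between funnel and the fingers below 0.05 N), for 0.2 s.
2. the cap, level on the neck and resting on its thread, has been turned backward up to the thread's high point (within 2 mm of it) (z of cap in the frame of neck between 0.018 and 0.022 m and horizontal distance between cap and neck below 0.004 m and angle between cap's own z axis and vertical below 0.1 rad and contact force between cap and neck above 0.1 N and linear speed of cap below 0.015 m/s), for 0.08 s.
At the end, for the whole second after the job is handed in: Cap home on the neck: centre 4 to 8 mm above the rim plane, within 3 mm of its axis, tilt under 0.04 rad. Funnel spout down in the tin: within 12 mm of its centre, middle 15 mm or more below its mouth, tilt under 0.2 rad. Tin upright (0.05 rad). All at rest (z of cap in the frame of neck between 0.004 and 0.008 m and horizontal distance between cap and neck below 0.003 m and angle between cap's own z axis and vertical below 0.04 rad and linear speed of each of cap, funnel below 0.01 m/s and horizontal distance between funnel and tin_mouth below 0.012 m and z of funnel in the frame of tin_mouth below -0.015 m and angle between funnel's own z axis and vertical below 0.2 rad and angle between tin's own z axis and vertical below 0.05 rad); the robot touches nothing.
It fails at once if the tin is knocked over (angle between tin's own z axis and vertical above 0.5 rad).
It fails at once if the jar, hammer, tongs or punch block is shifted by more than 25 mm (distance of any of jar, hammer, tongs, punches from where it was at the start of the episode above 0.025 m).
It also fails if it takes over 72 s, if anything falls off the work surface, if the arm or the gripper's body presses on something with over 40 N, if the wrist force passes 120 N, or if a joint passes its speed limit or range.

## Working session

There is one attempt and no reset: what is moved stays moved. The work goes in short steps, Python scripts to look and compute and a shell command to move; the robot and the scene stay as the last step left them, time stands still between calls to the robot, and variables do not carry over. Pictures are saved under pics/ and viewed, about 8 in all and at most 12, crops included, and the job is handed in when it is done.

```bash
mkdir -p pics; python3 - <<'E'
from bench import telemetry,snapshot,camera_params
import cv2,numpy as np
s=telemetry.sense();print(s)
for n in("scene","side","wrist"):
    p=camera_params(n);print(n,p["K"],np.round(p["extrinsics"],3))
    a,d=snapshot(n);np.savez("%s0.npz"%n,a=a,d=d,K=p["K"],E=p["extrinsics"]);cv2.imwrite("pics/%s0.png"%n,a[:,:,::-1])
E
```

```text
{'time': 0.0, 'joint_pos': array([ 5.97962143e+01,  7.51534300e+00,  8.53300949e+01, -2.32939165e-04,
        8.72636652e+01, -4.89429840e+00]), 'qd': array([-0.01828732, -0.01951234, -0.01648046,  0.03771676,  0.06518012,
       -0.03639089]), 'joint_efforts': array([ 6.74946314e-04, -5.69390774e+01, -5.00562286e+01, -1.03820410e-04,
        1.42108114e-02,  9.58626373e-06]), 'tool_pos': array([256.17317015, 541.85310625, 191.63426433]), 'tcp_rot': array([-1.79891275e+02, -9.07662506e-03,  1.54690515e+02]), 'ft_force': array([-0.27270745,  0.54098234, -0.73204366]), 'wrist_torque': array([0.0303125 , 0.01987295, 0.06313644]), 'finger_gap': 85.65961310799108}
scene [[520.9827268    0.         316.29830192]
 [  0.         520.9827268  246.96438776]
 [  0.           0.           1.        ]] [[ 5.840000e-01  5.030000e-01 -6.370000e-01  1.415225e+03]
 [ 8.110000e-01 -3.830000e-01  4.420000e-01 -4.736150e+02]
 [-2.200000e-02 -7.750000e-01 -6.320000e-01  9.144050e+02]
 [ 0.000000e+00  0.000000e+00  0.000000e+00  1.000000e+00]]
side [[622.18692206   0.         324.7207444 ]
 [  0.         622.18692206 243.60922033]
 [  0.           0.           1.        ]] [[ 7.10000e-01 -4.93000e-01  5.03000e-01 -3.09090e+01]
 [-7.04000e-01 -4.77000e-01  5.26000e-01 -6.16955e+02]
 [-1.90000e-02 -7.27000e-01 -6.86000e-01  9.90420e+02]
 [ 0.00000e+00  0.00000e+00  0.00000e+00  1.00000e+00]]
wrist [[415.48234315   0.         323.62260539]
 [  0.         415.48234315 238.42614589]
 [  0.           0.           1.        ]] [[ 4.26000e-01  8.64000e-01  2.66000e-01  1.88210e+02]
 [ 9.04000e-01 -4.07000e-01 -1.28000e-01  5.72820e+02]
 [-2.00000e-03  2.95000e-01 -9.55000e-01  3.72603e+02]
 [ 0.00000e+00  0.00000e+00  0.00000e+00  1.00000e+00]]
```

View pics/scene0.png

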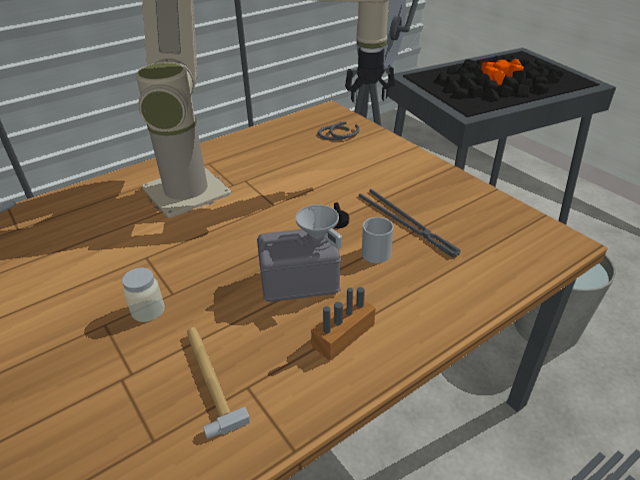

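View pics/side0.png

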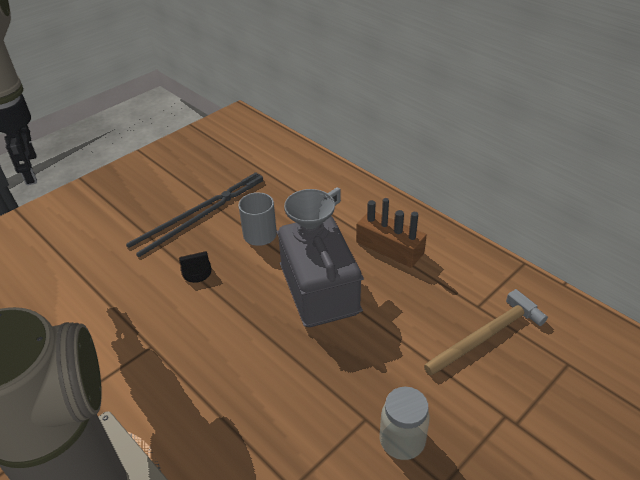

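The scene view shows the funnel at (318,220) with its lug near (334,240), the tin at (377,240) and the cap at (341,216). In the side view the funnel is at (310,207), its lug at (335,196), the tin at (258,218) and the cap at (196,267). I'll measure them from the depth in both views.

```bash
cat > h.py <<'E'
import numpy as np,cv2
def cloud(f,roi):
    z=np.load(f);d=z["d"];K=z["K"];E=z["E"];u0,v0,u1,v1=roi
    v,u=np.mgrid[v0:v1,u0:u1];dd=d[v0:v1,u0:u1];m=dd>0
    c=np.stack([(u-K[0,2])/K[0,0]*dd,(v-K[1,2])/K[1,1]*dd,dd],-1)[m]
    return c@E[:3,:3].T+E[:3,3],np.c_[u[m],v[m]]
def circ(p):
    A=np.c_[2*p[:,:2],np.ones(len(p))];x=np.linalg.lstsq(A,(p[:,:2]**2).sum(1),rcond=None)[0]
    return x[:2],np.sqrt(x[2]+x[:2]@x[:2])
E
python3 - <<'E'
from h import *
for f,rois in(("scene0.npz",dict(fun=(290,200,345,262),tin=(355,212,398,268),cap=(328,200,352,232),can=(250,225,350,305))),("side0.npz",dict(fun=(280,183,345,240),tin=(235,188,280,248),cap=(175,245,215,288),can=(275,215,365,325)))):
    for n,r in rois.items():
        p,_=cloud(f,r);p=p[p[:,2]>8]
        zt=np.percentile(p[:,2],99.5)
        h=np.histogram(p[:,2],bins=np.arange(0,260,10))[0]
        print(f,n,"ztop",zt.round(1),"hist",h)
        if n=="tin":q=p[(abs(p[:,2]-91)<6)]
        elif n=="fun":q=p[p[:,2]>zt-6]
        elif n=="cap":q=p[p[:,2]>33]
        else:q=p[abs(p[:,2]-132)<4]
        c,rr=circ(q);print("  circ",c.round(1),rr.round(1),len(q),"mean",q.mean(0).round(1),"min",q.min(0).round(0),"max",q.max(0).round(0))
        if n!="tin":
            rect=cv2.minAreaRect(q[:,:2].astype(np.float32));print("  rect",rect)
        if n=="fun":
            for it in range(3):
                r_=np.hypot(*(q[:,:2]-c).T);k=abs(r_-50)<5;c,rr=circ(q[k])
            print("  refit",c,rr,k.sum());o=p[(np.hypot(*(p[:,:2]-c).T)>55)&(np.hypot(*(p[:,:2]-c).T)<92)&(p[:,2]>165)];m=o.mean(0);print("  lug",m,o[:,2].min(),o[:,2].max(),"ang",np.degrees(np.arctan2(*(m[:2]-c)[::-1])),len(o))
E
```

```text
scene0.npz fun ztop 204.8 hist [  6  28  44  10  29  40   0   0   0   0   0  65 299 679 130 136 164 242
 299 364 161   0   0   0   0]
  circ [608.1  91.4] 49.3 200 mean [606.7  92.3 202. ] min [556.  40. 199.] max [691. 141. 207.]
  rect ((613.315185546875, 86.52255249023438), (98.37420654296875, 119.73282623291016), 54.16608428955078)
  refit [606.94532807  91.14911808] 48.955520772118206 196
  lug [680.94039818  89.91201841 184.52832094] 165.1499312881973 199.58016008501215 ang -0.9578203854232741 160
scene0.npz tin ztop 98.0 hist [ 22 119  79  88 130 151 160 167 183 142   1   0   0   0   0   0   0   0
   0   0   0   0   0   0   0]
  circ [614.  279.3] 38.5 234 mean [614.5 278.1  91. ] min [574. 238.  85.] max [655. 320.  97.]
scene0.npz cap ztop 205.1 hist [ 8 39 75 10 29 40  0  0  0  0  0  0  0  0  0  0  1 27 53 90 47  0  0  0
  0]
  circ [569.7 239.9] 134.3 296 mean [574.6 164.9 154.3] min [409.  86.  33.] max [672. 303. 205.]
  rect ((538.1669311523438, 195.921142578125), (26.021474838256836, 335.4833068847656), 50.11042404174805)
scene0.npz can ztop 202.2 hist [  26  187  227 
[... 1055 characters left out ...]
de0.npz cap ztop 52.4 hist [ 16 171 210  94 169  29   0   0   0   0   0   0   0   0   0   0   0   0
   0   0   0   0   0   0   0]
  circ [432.3 283.1] 18.4 266 mean [430.9 281.3  44.2] min [403. 263.  33.] max [463. 304.  53.]
  rect ((432.55926513671875, 283.0325622558594), (22.669525146484375, 61.43586730957031), 61.77726364135742)
side0.npz can ztop 201.2 hist [  17  238  287  276  274  325  267  259  259  269  238  410 1629 1563
  222  409   56   35   33  103   70    0    0    0    0]
  circ [577.2  37.8] 58.7 2308 mean [572.4  32.  130.9] min [494. -59. 128.] max [670. 145. 136.]
  rect ((580.9561767578125, 42.24706268310547), (183.5785369873047, 117.94932556152344), 62.138580322265625)
```

```bash
python3 -m jog '[[[0,0,-0.72,0,0,-0.0234,0.5],[0,0,-0.72,0,0,-0.0234,0.5],[0,0,-0.72,0,0,-0.0235,0.5],[-0.81,-0.86,0,0,0,0,0.5],[-0.81,-0.86,0,0,0,0,0.5],[-0.81,-0.86,0,0,0,0,0.5],[-0.81,-0.86,0,0,0,0,0.5],[-0.81,-0.86,0,0,0,0,0.5],[-0.81,-0.86,0,0,0,0,0.5],[0,0,0,0,0,0,0.5]]]' 40
python3 - <<'E'
from bench import telemetry,snapshot,camera_params
import cv2,numpy as np
from h import *
p=camera_params("wrist");a,d=snapshot("wrist");np.savez("wrist1.npz",a=a,d=d,K=p["K"],E=p["extrinsics"]);cv2.imwrite("pics/w1.png",a[:,:,::-1]);print(telemetry.sense()["ft_force"])
E
```

```text
time: 1.4
tool_pos: [501.7, 280.8, 299.8]
tcp_rot: [-179.9, -0.0, 179.7]
ft_force: [0.1, 0.4, 0.3]
finger_gap: 42.6
[ 0.02878769  0.6206563  -0.16379055]
```

View pics/w1.png

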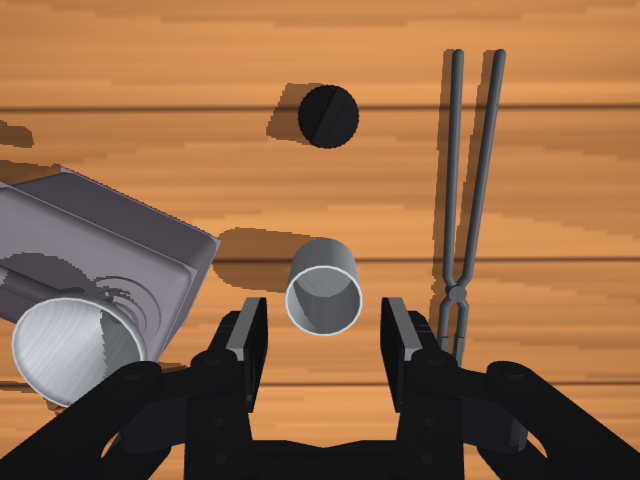

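The wrist view shows the cap at (328,117) with its bar about 60° in the image, the tin's mouth at (324,300) and the funnel at (78,352). I'll take cap and tin numbers from the wrist depth.

```bash
python3 - <<'E'
from h import *
f="wrist1.npz"
p,_=cloud(f,(285,75,370,160));q=p[p[:,2]>38]
print("bar",cv2.minAreaRect(q[:,:2].astype(np.float32)),q[:,2].max(),len(q))
C=np.cov(q[:,:2].T);w,V=np.linalg.eigh(C);print("pca",q.mean(0),np.degrees(np.arctan2(V[1,1],V[0,1])),np.sqrt(w))
k=p[p[:,2]>10];print("skirt",cv2.minEnclosingCircle(k[:,:2].astype(np.float32)),k[:,2].max())
p,_=cloud(f,(275,225,375,345));q=p[(p[:,2]>88)&(p[:,2]<102)];print("tin",circ(q),np.median(q[:,2]),len(q))
p,_=cloud(f,(0,285,155,420));q=p[(p[:,2]>197)&(p[:,2]<207)];print("fun",circ(q),np.median(q[:,2]),len(q))
for g,r in(("scene0.npz",(290,200,350,262)),("side0.npz",(280,183,345,240))):
    p,_=cloud(g,r);rr=np.hypot(p[:,0]-606.2,p[:,1]-90.8);o=p[(rr>58)&(rr<92)&(p[:,2]>166)]
    print("lug",cv2.minAreaRect(o[:,:2].astype(np.float32)),o.mean(0),np.percentile(o[:,1],[3,50,97]), "top", np.percentile(o[:,2],98))
    t=o[o[:,2]>190];print("  top pts",t.mean(0),len(t),np.polyfit(t[:,0],t[:,1],1))
E
```

```text
bar ((433.29339599609375, 283.2491760253906), (13.928308486938477, 61.84376907348633), 62.657745361328125) 52.92629802120513 894
pca [432.80894021 283.55691044  50.25670405] 152.59996858329563 [ 4.02069641 17.53043713]
skirt ((433.3024597167969, 283.24676513671875), 33.078514099121094) 52.92629802120513
tin (array([611.85245859, 277.4158909 ]), np.float64(38.15393700713946)) 94.03714369676095 983
fun (array([605.65375899,  89.98312282]), np.float64(48.76544833132069)) 201.65273805051208 1980
lug ((679.2780151367188, 92.10475158691406), (29.702068328857422, 14.815389633178711), 1.621609091758728) [681.57135861  89.89377336 184.91269641] [85.39369921 88.83445132 96.6846449 ] top 198.66830606334872
  top pts [680.16874284  90.83327485 195.42675231] 61 [4.74159886e-02 5.85824015e+01]
lug ((678.7490234375, 90.44236755371094), (28.119342803955078, 14.339192390441895), 4.363638877868652) [679.31219257  88.58743384 185.57620054] [84.53189463 87.93239432 94.96496703] top 197.56266054038903
  top pts [677.47463284  89.8076863  194.82573807] 56 [2.02830737e-02 7.60664184e+01]
```

```bash
python3 -m jog '[[[-0.69,-0.76,0.24,0,0,0,0.5],[-0.69,-0.76,0.24,0,0,0,0.5],[-0.69,-0.76,0.24,0,0,0,0.5],[-0.69,-0.76,0.24,0,0,0,0.5],[-0.69,-0.76,0.24,0,0,0,0.5],[0,0,0,0,0,0,0.5],[0,0,0,0,0,0,0.5]]]'
python3 - <<'E'
from bench import telemetry,snapshot,camera_params
from h import *
p=camera_params("wrist");a,d=snapshot("wrist");np.savez("wrist2.npz",a=a,d=d,K=p["K"],E=p["extrinsics"]);cv2.imwrite("pics/w2.png",a[:,:,::-1])
s=telemetry.sense();print(s["tool_pos"],s["tcp_rot"])
p,_=cloud("wrist2.npz",(0,0,640,480))
o=p[(abs(p[:,0]-678)<16)&(abs(p[:,1]-90)<16)&(p[:,2]>185)&(p[:,2]<205)]
print("lug",cv2.minAreaRect(o[:,:2].astype(np.float32)),o.mean(0),len(o))
q=p[(p[:,2]>198)&(p[:,2]<206)&(p[:,0]<650)];print("fun",circ(q),len(q))
E
```

```text
time: 2.33
tool_pos: [671.4, 95.9, 240.5]
tcp_rot: [180.0, -0.0, -179.9]
ft_force: [0.5, 0.3, 0.1]
finger_gap: 42.9
[671.47127428  96.31537808 241.15344445] [ 1.79962417e+02  1.15681756e-02 -1.79903634e+02]
lug ((676.5081787109375, 90.47484588623047), (29.049819946289062, 11.624448776245117), 0.3772847652435303) [675.96936823  90.49615967 196.31011901] 921
fun (array([605.8117895 ,  89.23324603]), np.float64(48.43049286231446)) 3235
```

View pics/w2.png

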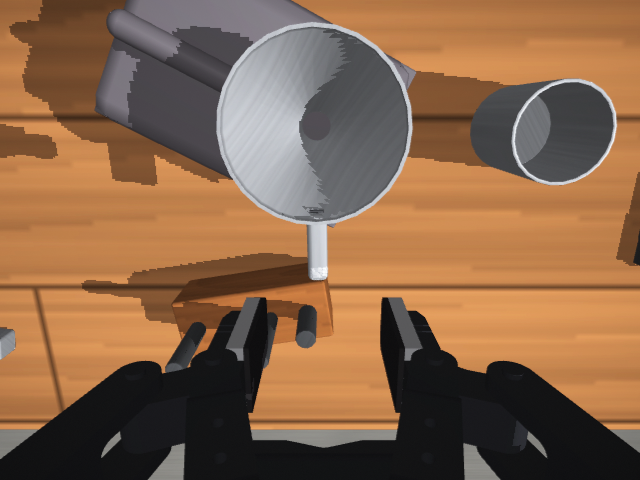

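The lug is confirmed at (317,250), centred 6 mm to the right of the jaws. I'll shift across, go down and close.

```bash
python3 -m jog '[[[-0.05,-0.114,0,0,0,0,0.5],[0,0,0.54,0,0,0,0.5],[0,0,0.54,0,0,0,0.5],[0,0,0.54,0,0,0,0.5],[0,0,0,0,0,0,0.5],[0,0,0,0,0,0,0],[0,0,0,0,0,0,0],[0,0,0,0,0,0,0],[0,0,0,0,0,0,0]]]' 70
```

```text
time: 3.5
tool_pos: [674.8, 88.7, 160.3]
tcp_rot: [180.0, 0.1, 180.0]
ft_force: [-0.1, -0.3, -0.2]
finger_gap: 0.1
```

```bash
python3 - <<'E'
from bench import telemetry,snapshot,camera_params
import cv2,numpy as np
s=telemetry.sense();print(s["tool_pos"],s["finger_gap"])
o=[]
for n in("wrist","side"):
    p=camera_params(n);a,d=snapshot(n);np.savez(n+"3.npz",a=a,d=d,K=p["K"],E=p["extrinsics"]);o.append(a[:,:,::-1])
im=np.hstack([cv2.resize(o[0],(400,300)),cv2.resize(o[1][130:280,230:430],(400,300))]);cv2.imwrite("pics/c3.png",im)
E
```

```text
[674.78956278  88.65940835 160.312461  ] 0.08232750782303946
```

View pics/c3.png

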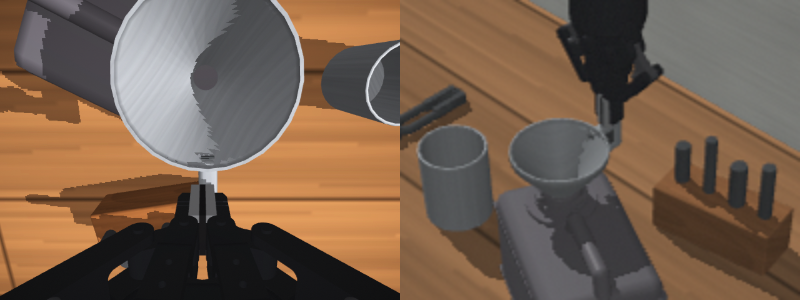

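```bash
python3 - <<'E'
from h import *
z=np.load("wrist3.npz");cv2.imwrite("pics/c4.png",cv2.resize(z["a"][240:400,260:410,::-1],(600,560),interpolation=cv2.INTER_CUBIC))
p,uv=cloud("wrist3.npz",(300,260,360,345))
for v in range(262,345,6):
    k=(uv[:,1]==v)&(uv[:,0]%6==0);print(v,[tuple(int(round(t)) for t in q) for q in p[k]][2:8])
E
```

```text
262 [(653, 83, 197), (653, 85, 196), (654, 87, 196), (653, 89, 196), (653, 92, 196), (653, 94, 196)]
268 [(653, 83, 203), (653, 85, 202), (654, 87, 201), (654, 89, 201), (653, 92, 202), (653, 94, 203)]
274 [(738, 77, -2), (659, 85, 194), (656, 87, 202), (656, 89, 203), (655, 91, 203), (658, 94, 196)]
280 [(744, 77, 0), (661, 85, 196), (660, 87, 196), (661, 89, 196), (660, 92, 196), (660, 94, 196)]
286 [(749, 77, 1), (664, 85, 194), (663, 87, 196), (663, 89, 197), (662, 92, 198), (663, 94, 196)]
292 [(752, 77, 8), (666, 85, 195), (666, 87, 196), (665, 89, 197), (665, 92, 197), (665, 94, 196)]
298 [(663, 83, 206), (664, 85, 205), (664, 87, 205), (663, 89, 206), (664, 92, 205), (668, 94, 196)]
304 [(664, 83, 210), (664, 85, 210), (664, 87, 210), (664, 89, 210), (664, 91, 210), (664, 93, 210)]
310 [(664, 83, 214), (664, 85, 215), (664, 87, 214), (663, 89, 216), (664, 91, 214), (664, 93, 213)]
316 [(664, 83, 219), (663, 85, 220), (664, 87, 218), (664, 89, 218), (664, 91, 218), (663, 93, 219)]
322 [(663, 83, 224), (663, 85, 223), (663, 87, 224), (664, 89, 223), (664, 91, 223), (664, 93, 223)]
328 [(664, 84, 227), (664, 85, 226), (663, 87, 228), (663, 89, 227), (664, 91, 225), (664, 93, 226)]
334 [(664, 84, 230), (664, 85, 230), (663, 87, 231), (664, 89, 230), (664, 91, 230), (664, 93, 230)]
340 [(663, 84, 234), (663, 85, 234), (663, 87, 234), (664, 89, 234), (664, 91, 234), (664, 93, 233)]
```

View pics/c4.png

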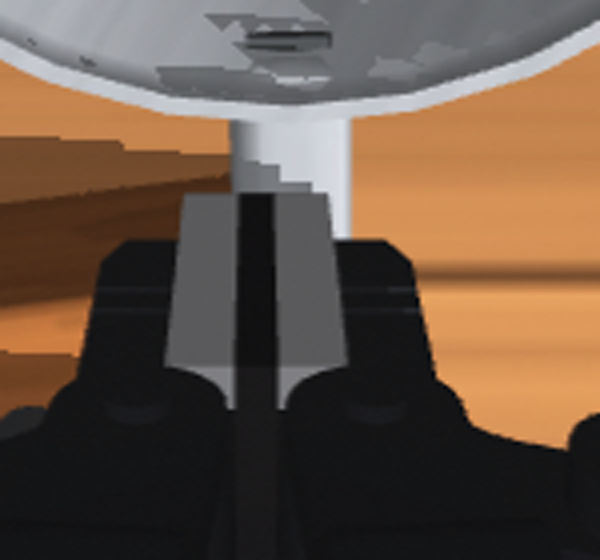

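The wrist crop shows the shut fingers with their lower edge at about crop row 195, and the white lug continuing below and beyond them. The depth puts that edge at z≈204, although the reported TCP is 160. I'll check where the fingertips really are in all the stored views.

```bash
python3 - <<'E'
from h import *
from bench import telemetry,snapshot,camera_params
p=camera_params("scene");a,d=snapshot("scene");np.savez("scene3.npz",a=a,d=d,K=p["K"],E=p["extrinsics"])
for f in("side3.npz","scene3.npz"):
    p,uv=cloud(f,(0,0,640,480));a=np.load(f)["a"]
    k=(np.hypot(p[:,0]-674.8,p[:,1]-88.7)<35)&(p[:,2]>150)&(p[:,2]<270)&(p[:,0]>658)
    P=p[k];c=a[uv[k][:,1],uv[k][:,0]].mean(1)
    for z0 in range(150,270,8):
        m=(P[:,2]>=z0)&(P[:,2]<z0+8)
        if m.any():print(f,z0,m.sum(),P[m].min(0).round(0),P[m].max(0).round(0),"dark",(c[m]<80).mean().round(2))
for f,t in(("wrist1.npz",(501.7,280.8,299.8)),("wrist2.npz",(671.4,96,240.8)),("wrist3.npz",(674.8,88.7,160.3)),("wrist0.npz",(256.2,541.9,191.6))):
    z=np.load(f);E=z["E"];p,uv=cloud(f,(0,200,640,480));c=(p-E[:3,3])@E[:3,:3]
    k=(c[:,2]<230)&(uv[:,1]<420)&(abs(uv[:,0]-323)<130);q=(p-np.array(t))[k];uu=uv[k]
    i=np.argsort(q[:,2])[:300];print(f,"cam-tcp",(E[:3,3]-t).round(1),"lowest rel",q[i].mean(0).round(1),q[i[0]].round(1),uu[i[0]],k.sum())
E
```

```text
side3.npz 158 11 [674.  84. 160.] [692.  91. 166.] dark 0.27
side3.npz 166 20 [672.  85. 166.] [690.  91. 173.] dark 0.45
side3.npz 174 27 [671.  84. 175.] [692.  92. 182.] dark 0.48
side3.npz 182 19 [670.  85. 182.] [694.  92. 189.] dark 0.47
side3.npz 190 23 [661.  82. 191.] [691.  95. 198.] dark 0.09
side3.npz 198 26 [662.  77. 199.] [682.  97. 206.] dark 0.46
side3.npz 206 49 [662.  74. 206.] [683. 102. 214.] dark 0.78
side3.npz 214 39 [662.  73. 214.] [682. 104. 222.] dark 0.74
side3.npz 222 45 [660.  73. 222.] [681. 102. 230.] dark 0.84
side3.npz 230 25 [662.  73. 230.] [669.  97. 238.] dark 0.68
side3.npz 238 55 [659.  57. 238.] [685. 118. 246.] dark 1.0
side3.npz 246 96 [659.  56. 246.] [689. 121. 254.] dark 1.0
side3.npz 254 67 [659.  58. 254.] [688. 121. 262.] dark 1.0
side3.npz 262 68 [658.  57. 262.] [691. 122. 270.] dark 1.0
scene3.npz 158 16 [659.  87. 161.] [692.  97. 166.] dark 0.0
scene3.npz 166 32 [663.  86. 166.] [691.  98. 174.] dark 0.25
scene3.npz 174 36 [660.  86. 174.] [694.  98. 182.] dark 0.56
scene3.npz 182 28 [663.  85. 182.] [694.  97. 190.] dark 0.21
sce
[... 328 characters left out ...]
1.  75. 230.] [688. 101. 237.] dark 0.59
scene3.npz 238 41 [678.  61. 238.] [690. 119. 246.] dark 1.0
scene3.npz 246 88 [665.  56. 246.] [690. 120. 254.] dark 1.0
scene3.npz 254 62 [662.  55. 254.] [690. 121. 262.] dark 0.97
scene3.npz 262 66 [660.  57. 262.] [693. 123. 270.] dark 0.98
wrist1.npz cam-tcp [-75.3  -0.8 180.9] lowest rel [-3.  -1.7 43.4] [ 2.4 19.9 39.6] [380 324] 13481
wrist2.npz cam-tcp [-75.2  -1.8 180.6] lowest rel [-22.4  -6.4 -41.2] [-27.9  22.3 -45.3] [367 200] 14280
wrist3.npz cam-tcp [-75.6  -1.6 180.8] lowest rel [-39.1   0.7  13. ] [-39.6   3.5  10.6] [336 200] 34479
wrist0.npz cam-tcp [-68.   30.9 181. ] lowest rel [-0.1 -1.5 53.3] [-16.8 -41.4  50.2] [202 337] 1015
```

The shut fingertips are really at z≈203 in the wrist, side and scene views, about 43 mm above the reported TCP, so the jaws closed on air above the lug. From here on I'll use this measured tool length: tip at TCP z + 43. Reopening and going 41 mm lower.

```bash
python3 -m jog '[[[0,0.036,0,0,0,0,0.5],[0,0,0,0,0,0,0.5],[0,0,0,0,0,0,0.5],[0,0,0.41,0,0,0,0.5],[0,0,0.41,0,0,0,0.5],[0,0,0,0,0,0,0.5],[0,0,0,0,0,0,0],[0,0,0,0,0,0,0],[0,0,0,0,0,0,0],[0,0,0,0,0,0,0]]]' 70
```

```text
time: 4.9
tool_pos: [675.0, 90.6, 119.5]
tcp_rot: [180.0, 0.1, 180.0]
ft_force: [0.2, 1.4, 2.1]
finger_gap: 11.0
```

Gripped, with the gap at 11 mm. Now lifting and carrying it over the tin.

```bash
python3 -m jog '[[[0,0,-0.3,0,0,0,0],[0,0,-0.5,0,0,0,0],[0,0,-0.5,0,0,0,0],[0,0,-0.5,0,0,0,0],[0,0.4,0,0,0,0,0],[-0.03,0.8,0,0,0,0,0],[-0.05,0.9,0,0,0,0,0],[-0.05,0.9,0,0,0,0,0],[0,0.5,0,0,0,0,0],[0,0.256,0,0,0,0,0],[0,0,0,0,0,0,0],[0,0,0,0,0,0,0]]]' 90
python3 - <<'E'
from bench import telemetry,snapshot,camera_params
from h import *
s=telemetry.sense();print(s["tool_pos"],s["finger_gap"])
for n in("wrist","side","scene"):
    p=camera_params(n);a,d=snapshot(n);np.savez(n+"4.npz",a=a,d=d,K=p["K"],E=p["extrinsics"])
    p,uv=cloud(n+"4.npz",(0,0,640,480))
    if n=="wrist":cv2.imwrite("pics/w4.png",a[:,:,::-1])
    k=(np.hypot(p[:,0]-612.5,p[:,1]-278)<62)&(p[:,2]>160)&(p[:,0]<655);q=p[k]
    # rim: tilted plane: top points
    r=np.hypot(q[:,0]-612.5,q[:,1]-278);m=(r>43)&(r<54)&(q[:,2]>np.percentile(q[r>43][:,2],60));Q=q[m]
    c,rr=circ(Q);A=np.c_[Q[:,:2]-c,np.ones(len(Q))];print(n,c,rr,len(Q),"plane",np.linalg.lstsq(A,Q[:,2],rcond=None)[0].round(3))
    if n!="scene":
      lo=p[(np.hypot(p[:,0]-612.5,p[:,1]-278)<20)&(p[:,2]>130)&(p[:,2]<165)]
      if len(lo):print("  spout",lo.mean(0),lo.min(0),lo.max(0))
    t=p[(np.hypot(p[:,0]-604.5,p[:,1]-89)<26)&(p[:,2]>151)&(p[:,2]<159)];
    if len(t)>20:print("  neck",circ(t),np.median(t[:,2]),len(t),cv2.minEnclosingCircle(t[:,:2].astype(np.float32)))
E
```

```text
time: 6.4
tool_pos: [681.3, 276.8, 208.7]
tcp_rot: [-180.0, 0.0, 179.9]
ft_force: [-0.5, 0.0, -0.8]
finger_gap: 11.2
[681.31965151 276.81294838 208.72448038] 11.174430415223611
wrist [612.11610414 275.4390887 ] 48.181599636501204 14261 plane [-1.0000e-03 -1.0000e-03  2.9037e+02]
  neck (array([606.24455778,  91.35456999]), np.float64(18.6266902968599)) 153.21743139954702 820 ((607.6273193359375, 97.8594970703125), 19.614534378051758)
side [610.77963117 273.65450709] 46.961949383155705 340 plane [  1.718  -1.195 359.464]
  neck (array([604.49788374,  89.2976716 ]), np.float64(19.813727846875196)) 152.7428683866923 76 ((604.4970703125, 88.18814086914062), 23.66895294189453)
scene [612.72135283 277.38196934] 48.96000551157835 119 plane [4.40000e-02 4.18000e-01 3.25545e+02]
  neck (array([607.49562587,  90.66059307]), np.float64(19.804140284433487)) 153.4479733127281 79 ((605.7366943359375, 89.05781555175781), 24.44645118713379)
```

View pics/w4.png

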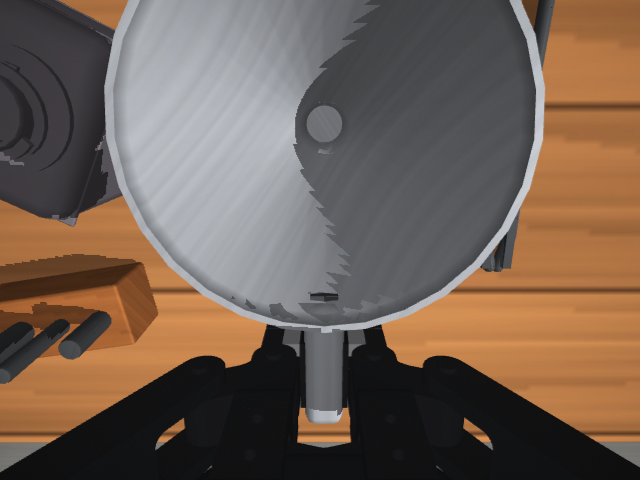

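The funnel hangs level, with the spout at (324,124) seen through its bore. Compared with the tin it is about 2 mm short in y. Correcting that and lowering.

```bash
python3 -m jog '[[[-0.01,0.04,0.4,0,0,0,0],[0,0,0.8,0,0,0,0],[0,0,0.8,0,0,0,0],[0,0,0.8,0,0,0,0],[0,0,0.4,0,0,0,0],[0,0,0.1,0,0,0,0],[0,0,0.04,0,0,0,0],[0,0,0,0,0,0,0]]]'
```

```text
time: 7.55
tool_pos: [681.3, 280.0, 41.2]
tcp_rot: [-180.0, -0.0, 180.0]
ft_force: [0.6, -0.6, -1.2]
finger_gap: 10.6
```

```bash
python3 -m jog '[[[0,-0.01,0.03,0,0,0,0],[0,0,0.03,0,0,0,0],[0,0,0,0,0,0,0]]]'; python3 -m jog '[[[0,0,0,0,0,0,0.25],[0,0,0,0,0,0,0.5],[0,0,0,0,0,0,0.5],[0,0,0,0,0,0,0.5]]]'
python3 - <<'E'
from bench import telemetry,snapshot,camera_params
from h import *
for n in("wrist","scene","side"):
    p=camera_params(n);a,d=snapshot(n);np.savez(n+"5.npz",a=a,d=d,K=p["K"],E=p["extrinsics"])
    p,uv=cloud(n+"5.npz",(0,0,640,480))
    r=np.hypot(p[:,0]-613,p[:,1]-279);Q=p[(r>44)&(r<54)&(p[:,2]>108)&(p[:,2]<130)&(p[:,0]<656)]
    if len(Q)<20: continue
    c,rr=circ(Q);A=np.c_[Q[:,:2]-c,np.ones(len(Q))];print(n,c,rr,len(Q),"plane",np.linalg.lstsq(A,Q[:,2],rcond=None)[0].round(3))
    t=p[(r<41)&(r>36)&(p[:,2]>60)&(p[:,2]<90)]
    if len(t)>20:print("  tin wall",circ(t),len(t))
E
```

```text
time: 7.92
tool_pos: [681.5, 279.8, 38.6]
tcp_rot: [-180.0, 0.0, 180.0]
ft_force: [1.4, 0.3, -0.9]
finger_gap: 11.0
time: 8.43
tool_pos: [681.5, 279.8, 38.7]
tcp_rot: [-180.0, -0.0, 180.0]
ft_force: [0.2, -0.2, 1.0]
finger_gap: 42.9
wrist [612.654866   277.86817184] 47.248974950677784 28882 plane [8.00000e-03 2.30000e-02 1.14908e+02]
scene [613.81037686 279.7015238 ] 48.431248296456275 176 plane [ 1.50000e-02 -2.00000e-03  1.15941e+02]
  tin wall (array([614.0086268 , 276.85264845]), np.float64(36.610891012477765)) 153
side [612.06859301 278.34159369] 48.45495105731146 332 plane [-2.00000e-03 -6.00000e-03  1.14738e+02]
  tin wall (array([612.82459445, 278.71008958]), np.float64(38.98225165175883)) 255
```

```bash
python3 -m jog '[[[0,0,-0.8,0,0,0,0.5],[0,0,-1,0,0,0,0.5],[0,0,-1,0,0,0,0.5],[0.99,0.01,0,0,0,0,0.5],[0.99,0.01,0,0,0,0,0.5],[0.99,0.01,0,0,0,0,0.5],[1,0.02,0,0,0,0,0.5],[1,0.02,0,0,0,0,0.5],[0,0,0.65,0,0,0.0254,0.5],[0,0,0.65,0,0,0.0254,0.5],[0,0,0.65,0,0,0.0253,0.5],[0,0,0,0,0,0,0.5]]]'
python3 - <<'E'
from bench import telemetry,snapshot,camera_params
from h import *
p=camera_params("wrist");a,d=snapshot("wrist");np.savez("wrist6.npz",a=a,d=d,K=p["K"],E=p["extrinsics"]);cv2.imwrite("pics/w6.png",a[:,:,::-1])
s=telemetry.sense();print(s["tool_pos"],s["tcp_rot"])
p,_=cloud("wrist6.npz",(0,0,640,480))
q=p[(np.hypot(p[:,0]-433,p[:,1]-283)<38)&(p[:,2]>40)&(p[:,2]<56)]
print("bar",cv2.minAreaRect(q[:,:2].astype(np.float32)),np.median(q[:,2]),len(q))
E
```

```text
time: 10.07
tool_pos: [430.7, 282.1, 78.6]
tcp_rot: [-179.7, -0.2, 152.7]
ft_force: [0.2, 0.2, 0.8]
finger_gap: 42.6
[432.14865407 282.84320362  80.68974321] [-1.79893217e+02 -7.53998833e-02  1.52800096e+02]
bar ((432.7526550292969, 284.0105895996094), (13.619693756103516, 61.37947463989258), 62.64984130859375) 50.4409184613517 2794
```

```bash
python3 -m jog '[[[0,0,0.7,0,0,0,0.5],[0,0,0.7,0,0,0,0.5],[0,0,0.5,0,0,0,0.5],[0,0,0,0,0,0,0.5],[0,0,0,0,0,0,0.1],[0,0,0,0,0,0,0.1],[0,0,0,0,0,0,0.1],[0,0,0,0,0,0,0.1]]]' 60
```

```text
time: 11.12
tool_pos: [434.9, 284.3, -11.3]
tcp_rot: [179.8, 0.1, 152.6]
ft_force: [-0.8, 0.1, 8.2]
finger_gap: 13.3
```

Cap gripped, with the gap at 13.3 mm. Lifting, and turning it clockwise in the air for later turning room.

```bash
python3 -m jog '[[[0,0,-0.3,0,0,0,0.1],[0,0,-0.7,0,0,0.0285,0.1],[0,0,-0.8,0,0,0.0285,0.1],[0,0,-0.8,0,0,0.0285,0.1],[0,0,-0.8,0,0,0.0285,0.1],[0,0,0,0,0,0.0285,0.1],[0,0,0,0,0,0.0285,0.1],[0,0,0,0,0,0.0285,0.1],[0,0,0,0,0,0.0285,0.1],[0,0,0,0,0,0.0285,0.1],[0,0,0,0,0,0,0.1],[0,0,0,0,0,0,0.1]]]' 60
python3 - <<'E'
from bench import telemetry,snapshot,camera_params
from h import *
s=telemetry.sense();t=s["tool_pos"];print(t,s["tcp_rot"],s["finger_gap"])
for n in("side","scene"):
    p=camera_params(n);a,d=snapshot(n);np.savez(n+"7.npz",a=a,d=d,K=p["K"],E=p["extrinsics"])
    p,uv=cloud(n+"7.npz",(0,0,640,480))
    q=p[(np.hypot(p[:,0]-t[0],p[:,1]-t[1])<45)&(p[:,2]>140)&(p[:,2]<186)];print(n,"capz",np.percentile(q[:,2],[1,99]),len(q))
    for z in range(160,187,5):
        k=q[abs(q[:,2]-z)<3];print(z,len(k),circ(k) if len(k)>8 else "")
    t2=p[(np.hypot(p[:,0]-606,p[:,1]-90)<26)&(p[:,2]>150)&(p[:,2]<160)];
    # neck outer/inner fit by alternating
    print(" neck pts",len(t2),cv2.minEnclosingCircle(t2[:,:2].astype(np.float32)),t2[:,2].max(),np.median(t2[:,2]))
E
```

```text
time: 12.62
tool_pos: [433.1, 283.3, 156.8]
tcp_rot: [180.0, -0.0, 60.5]
ft_force: [-0.2, 0.5, -1.3]
finger_gap: 13.1
[433.06508748 283.34016438 156.84864448] [ 1.79980434e+02 -3.28604713e-02  6.04977133e+01] 13.131871293917463
side capz [164.7868577  185.59298209] 249
160 0 
165 20 (array([434.52940011, 285.36651113]), np.float64(31.474340031860923))
170 59 (array([433.83989587, 283.95744334]), np.float64(31.83906433986395))
175 72 (array([433.56990422, 283.87688977]), np.float64(32.012258039068975))
180 82 (array([433.2519058 , 283.32941827]), np.float64(31.348318333329747))
185 54 (array([433.66483639, 284.21443604]), np.float64(31.90656422804026))
 neck pts 99 ((604.3505249023438, 88.72955322265625), 23.635353088378906) 156.98546120530148 152.2322756963183
scene capz [166.53225715 185.6756827 ] 134
160 0 
165 6 
170 27 (array([437.04065782, 284.92987527]), np.float64(29.86441949631152))
175 43 (array([436.25631273, 283.42696924]), np.float64(30.462699443122965))
180 47 (array([436.63173169, 284.36231624]), np.float64(30.137717083463812))
185 33 (array([433.96493728, 285.98138462]), np.float64(32.16435577768481))
 neck pts 93 ((608.7719116210938, 89.66820526123047), 23.519628524780273) 156.5597814879394 152.90966784959687
```

```bash
python3 -m jog '[[[-0.16,0.49,0,0,0,0,0.1],[-0.332,0.981,0,0,0,0,0.1],[-0.332,0.981,0,0,0,0,0.1],[-0.332,0.981,0,0,0,0,0.1],[-0.332,0.981,0,0,0,0,0.1],[-0.17,0.49,0,0,0,0,0.1],[0,0,0,0,0,0,0.1],[0,0,0,0,0,0,0.1],[0,0,0,0,0,0,0.1]]]'
cat > capm.py <<'E'
from bench import telemetry,snapshot,camera_params
from h import *
import sys
from scipy.optimize import least_squares
tag=sys.argv[1]
s=telemetry.sense();t=s["tool_pos"];print(t.round(1),s["tcp_rot"].round(1),s["finger_gap"].round(1),s["ft_force"].round(1))
for n in("side","scene"):
    p=camera_params(n);a,d=snapshot(n);np.savez(n+tag+".npz",a=a,d=d,K=p["K"],E=p["extrinsics"])
    p,uv=cloud(n+tag+".npz",(0,0,640,480));g=a[uv[:,1],uv[:,0]].max(1)
    q=p[(np.hypot(p[:,0]-606,p[:,1]-90)<40)&(p[:,2]>t[2]-5)&(p[:,2]<t[2]+40)&(g<50)]
    w=q[q[:,2]<t[2]+31]
    f=least_squares(lambda c:np.hypot(w[:,0]-c[0],w[:,1]-c[1])-32,[606,90],loss="soft_l1")
    print(n,"skirt",f.x.round(1),len(w),"z lo/hi",np.percentile(q[:,2],[1,5,95,99]).round(1))
E
python3 capm.py 8
```

```text
time: 13.85
tool_pos: [604.2, 90.7, 156.2]
tcp_rot: [-180.0, -0.0, 60.4]
ft_force: [-0.9, -0.7, -2.0]
finger_gap: 13.0Traceback (most recent call last):
  File "capm.py", line 6, in <module>
    s=telemetry.sense();t=s["tool_pos"];print(t.round(1),s["tcp_rot"].round(1),s["finger_gap"].round(1),s["ft_force"].round(1))
                                                                               ^^^^^^^^^^^^^^^^^^^^^
AttributeError: 'float' object has no attribute 'round'
```

```bash
sed -i 's/s\["finger_gap"\].round(1)/round(s["finger_gap"],1)/' capm.py; python3 capm.py 8
```

```text
[604.2  90.7 156.2] [-180.    -0.    60.4] 13.0 [-0.9 -0.7 -2. ]
side skirt [605.6  92. ] 294 z lo/hi [164.8 168.4 191.5 195. ]
scene skirt [605.9  92.7] 174 z lo/hi [168.4 171.1 192.9 195.3]
```

```bash
python3 -m jog '[[[-0.018,0.029,0,0,0,0,0.1],[0,0,0.16,0,0,0,0.1],[0,0,0.16,0,0,0,0.1],[0,0,0,0,0,0,0.1]]]'; python3 -m jog '[[[0,0,0.04,0,0,0,0.1],[0,0,0,0,0,0,0.1]]]';python3 -m jog '[[[0,0,0.04,0,0,0,0.1],[0,0,0,0,0,0,0.1]]]'; python3 capm.py 9
```

```text
time: 14.45
tool_pos: [604.6, 88.1, 138.5]
tcp_rot: [-179.9, 0.1, 60.3]
ft_force: [-0.5, 0.3, -0.1]
finger_gap: 12.7
time: 14.7
tool_pos: [605.6, 88.1, 138.2]
tcp_rot: [-180.0, 0.0, 60.3]
ft_force: [-0.1, 0.6, -1.1]
finger_gap: 12.9
time: 14.95
tool_pos: [605.5, 88.1, 136.1]
tcp_rot: [-180.0, 0.0, 60.3]
ft_force: [-0.2, -0.5, 0.3]
finger_gap: 13.0
[605.5  88.1 136.1] [-180.     0.    60.3] 13.0 [-0.2 -0.5  0.3]
side skirt [607.   89.6] 297 z lo/hi [137.  148.9 171.8 173.9]
scene skirt [607.   90.6] 178 z lo/hi [139.4 148.6 172.8 175.2]
```

```bash
python3 -m jog '[[[0.003,-0.015,0.03,0,0,0,0.1],[0,0,0,0,0,0,0.1]]]'; python3 -m jog '[[[0,0,0.03,0,0,0,0.1],[0,0,0,0,0,0,0.1]]]';python3 -m jog '[[[0,0,0.03,0,0,0,0.1],[0,0,0,0,0,0,0.1]]]'
```

```text
time: 15.3
tool_pos: [604.8, 88.7, 134.5]
tcp_rot: [-180.0, 0.0, 60.3]
ft_force: [-0.0, -0.3, -1.3]
finger_gap: 12.8
time: 15.55
tool_pos: [604.9, 88.6, 133.0]
tcp_rot: [-180.0, 0.0, 60.3]
ft_force: [0.3, 1.4, -0.5]
finger_gap: 13.1
time: 15.8
tool_pos: [604.9, 88.7, 131.5]
tcp_rot: [-180.0, 0.0, 60.3]
ft_force: [-0.7, -0.1, -1.1]
finger_gap: 12.9
```

```bash
python3 -m jog '[[[0,0,0.03,0,0,0,0.1],[0,0,0,0,0,0,0.1]]]'; python3 -m jog '[[[0,0,0.02,0,0,0,0.1],[0,0,0,0,0,0,0.1]]]'
```

```text
time: 16.05
tool_pos: [605.1, 88.7, 130.3]
tcp_rot: [180.0, -0.0, 60.3]
ft_force: [0.4, -0.5, 0.5]
finger_gap: 12.9
time: 16.3
tool_pos: [605.3, 88.7, 130.0]
tcp_rot: [180.0, -0.0, 60.3]
ft_force: [-2.3, 0.4, 4.3]
finger_gap: 13.0
```

```bash
python3 capm.py 10
```

```text
[605.3  88.7 130. ] [180.   -0.   60.3] 13.0 [-2.3  0.4  4.3]
side skirt [606.6  89.9] 283 z lo/hi [138.5 142.4 165.1 168.6]
scene skirt [606.7  90.9] 179 z lo/hi [135.8 142.9 167.2 169.3]
```

Contact comes at TCP z≈130, so the cap's origin is about 12.6 mm above the rim, near the low end of the thread. I'll loosen the fingers, raise them 9 mm and turn the cap back.

```bash
python3 -m jog '[[[0,0,0,0,0,0,0.18],[0,0,0,0,0,0,0.18],[0,0,-0.18,0,0,0,0.18],[0,0,0,0,0,0,0.18]]]' 20
python3 capm.py 11
python3 -m jog '[[[0,0,0,0,0,-0.025,0.18],[0,0,0,0,0,-0.025,0.18],[0,0,0,0,0,-0.025,0.18],[0,0,0,0,0,-0.025,0.18],[0,0,0,0,0,-0.025,0.18],[0,0,0,0,0,-0.025,0.18],[0,0,0,0,0,-0.025,0.18],[0,0,0,0,0,-0.025,0.18],[0,0,0,0,0,-0.025,0.18],[0,0,0,0,0,0,0.18]]]'
python3 capm.py 12
```

```text
time: 16.9
tool_pos: [605.8, 88.7, 139.5]
tcp_rot: [179.9, -0.1, 60.3]
ft_force: [-0.1, 0.1, 0.6]
finger_gap: 15.4
[605.8  88.7 139.5] [ 1.799e+02 -1.000e-01  6.030e+01] 15.4 [-0.1  0.1  0.6]
side skirt [607.6  90.5] 554 z lo/hi [139.2 143.4 170.  177.4]
scene skirt [604.5  91.4] 390 z lo/hi [137.4 144.  175.4 177.7]
time: 18.25
tool_pos: [606.0, 88.9, 139.5]
tcp_rot: [179.9, 0.1, 141.4]
ft_force: [0.9, -0.3, 1.5]
finger_gap: 15.4
[606.   88.9 139.5] [1.799e+02 1.000e-01 1.414e+02] 15.4 [ 0.9 -0.3  1.5]
side skirt [605.9  92.3] 488 z lo/hi [143.2 147.2 175.2 179.1]
scene skirt [604.9  92.4] 285 z lo/hi [141.  149.9 174.  176.8]
```

```bash
cat > lo.py <<'E'
from bench import telemetry,snapshot,camera_params
from h import *
import sys
o=[]
for n in("side","scene"):
    p=camera_params(n);a,d=snapshot(n);np.savez(n+"L.npz",a=a,d=d,K=p["K"],E=p["extrinsics"])
    p,uv=cloud(n+"L.npz",(0,0,640,480));g=a[uv[:,1],uv[:,0]].max(1);r=np.hypot(p[:,0]-606,p[:,1]-90)
    k=(r<38)&(r>29)&(g<50)&(p[:,2]>136)&(p[:,2]<172)   # skirt wall
    o.append((np.percentile(p[k,2],[3,10,50,90,97]).round(1).tolist(),int(k.sum())))
print("LO",o)
E
python3 lo.py
for i in 1; do python3 -m jog '[[[0,0,0,0,0,-0.025,0.18],[0,0,0,0,0,0,0.18]]]'; python3 lo.py; python3 -m jog '[[[0,0,0,0,0,-0.025,0.18],[0,0,0,0,0,0,0.18]]]'; python3 lo.py;  python3 -m jog '[[[0,0,0,0,0,-0.02,0.18],[0,0,0,0,0,0,0.18]]]'; python3 lo.py; done
```

```text
LO [([145.7, 147.9, 159.8, 168.4, 170.0], 315), ([148.8, 151.4, 160.7, 168.5, 171.1], 169)]
time: 18.7
tool_pos: [604.7, 88.6, 137.8]
tcp_rot: [-180.0, -0.0, 150.2]
ft_force: [0.7, -0.5, 0.7]
finger_gap: 15.6
LO [([146.2, 148.3, 160.4, 168.5, 169.8], 315), ([149.9, 151.3, 161.0, 169.4, 171.3], 170)]
time: 19.05
tool_pos: [604.7, 88.5, 137.8]
tcp_rot: [-180.0, -0.0, 159.1]
ft_force: [0.1, -0.4, 0.1]
finger_gap: 15.6
LO [([146.5, 149.3, 160.4, 169.0, 171.2], 315), ([149.8, 151.8, 160.3, 170.2, 171.5], 159)]
time: 19.4
tool_pos: [604.9, 88.6, 138.1]
tcp_rot: [-180.0, -0.0, 166.3]
ft_force: [-0.8, 0.1, 0.3]
finger_gap: 15.8
LO [([144.4, 147.5, 160.4, 168.0, 169.6], 324), ([150.5, 152.8, 160.2, 168.8, 170.4], 153)]
```

```bash
python3 -m jog '[[[0,0,0,0,0,-0.02,0.18],[0,0,0,0,0,0,0.18]]]'|grep rot; python3 lo.py; python3 -m jog '[[[0,0,0,0,0,-0.02,0.18],[0,0,0,0,0,0,0.18]]]'|grep rot; python3 lo.py;  python3 -m jog '[[[0,0,0,0,0,-0.02,0.18],[0,0,0,0,0,0,0.18]]]'; python3 lo.py
python3 - <<'E'
import numpy as np,cv2
im=[cv2.resize(np.load(n+"L.npz")["a"][v:v+120,u:u+120,::-1],(400,400),interpolation=cv2.INTER_CUBIC) for n,u,v in(("side",255,150),("scene",260,170))]
cv2.imwrite("pics/c12.png",np.hstack(im))
E
```

```text
tcp_rot: [-180.0, -0.0, 173.5]
LO [([141.5, 144.9, 157.5, 166.3, 169.4], 313), ([150.4, 153.1, 160.4, 167.3, 169.2], 121)]
tcp_rot: [-180.0, -0.0, -179.3]
LO [([138.9, 141.9, 154.0, 162.2, 167.0], 273), ([142.0, 146.8, 156.6, 164.2, 165.5], 102)]
time: 20.45
tool_pos: [605.1, 88.7, 138.3]
tcp_rot: [-180.0, 0.0, -172.1]
ft_force: [-0.7, -0.1, -0.6]
finger_gap: 15.5
LO [([137.8, 140.7, 154.7, 162.4, 165.6], 284), ([143.3, 146.1, 157.2, 164.9, 168.5], 119)]
```

View pics/c12.png

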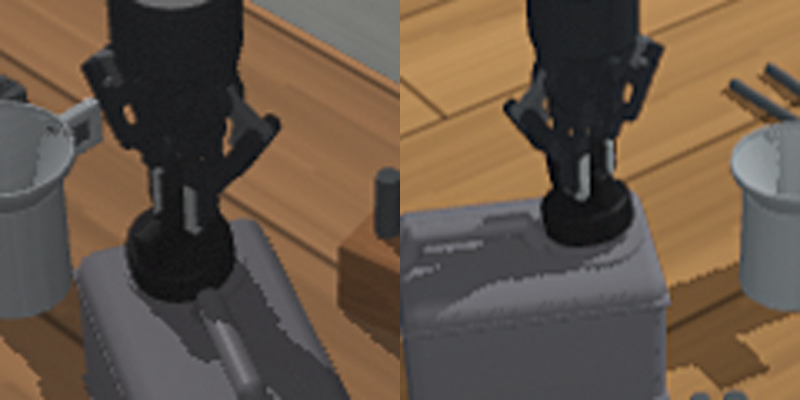

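The crops show the cap sitting on the neck between the loose fingers. Its lower edge climbed to about z 148, then fell 7 mm between yaw 166° and 181°, which is the drop off the high point. Now screwing clockwise, with the fingers following it down.

```bash
python3 -m jog '[[[0,0,0.1,0,0,0,0.18],[0,0,0,0,0,0.025,0.18],[0,0,0,0,0,0.025,0.18],[0,0,0.02,0,0,0.025,0.18],[0,0,0.02,0,0,0.025,0.18],[0,0,0.02,0,0,0.025,0.18],[0,0,0.02,0,0,0.025,0.18],[0,0,0.02,0,0,0.025,0.18],[0,0,0,0,0,0.025,0.18],[0,0,0,0,0,0.025,0.18],[0,0,0,0,0,0.025,0.18],[0,0,0,0,0,0,0.18]]]'; python3 lo.py
python3 -c "
from bench import telemetry
print(telemetry.sense()['wrist_torque'])"
```

```text
time: 22.05
tool_pos: [605.6, 88.5, 127.9]
tcp_rot: [179.9, 0.0, 98.0]
ft_force: [6.6, -1.5, -2.3]
finger_gap: 15.8
LO [([138.7, 141.9, 150.5, 159.6, 165.2], 239), ([141.0, 143.5, 152.1, 159.9, 163.4], 150)]
[-0.27632316 -1.00902439  0.07718798]
```

```bash
T='from bench import telemetry as t
s=t.sense();print("T",s["wrist_torque"].round(2))'
python3 -m jog '[[[0,0,0,0,0,0.025,0.18],[0,0,0.02,0,0,0.025,0.18],[0,0,0,0,0,0,0.18]]]'; python3 -c "$T"; python3 lo.py
python3 -m jog '[[[0,0,0,0,0,0.025,0.18],[0,0,0,0,0,0.025,0.18],[0,0,0,0,0,0,0.18]]]'; python3 -c "$T"; python3 lo.py
```

```text
time: 22.52
tool_pos: [605.5, 87.7, 127.2]
tcp_rot: [179.9, 0.1, 80.2]
ft_force: [3.8, -3.7, -0.6]
finger_gap: 15.3
T [-0.58 -0.65  0.05]
LO [([138.2, 139.8, 149.0, 157.2, 159.6], 213), ([138.6, 141.2, 151.0, 159.4, 162.4], 178)]
time: 23.0
tool_pos: [604.6, 87.7, 126.6]
tcp_rot: [-180.0, 0.1, 62.3]
ft_force: [1.6, -4.0, -2.0]
finger_gap: 15.4
T [-0.77 -0.29  0.1 ]
LO [([137.2, 139.4, 148.8, 157.4, 159.4], 209), ([137.9, 140.1, 150.7, 160.0, 163.2], 226)]
```

```bash
T='from bench import telemetry as t
s=t.sense();print("T",s["wrist_torque"].round(2))'
python3 -m jog '[[[0,0,0,0,0,0.025,0.18],[0,0,0,0,0,0.025,0.18],[0,0,0,0,0,0,0.18]]]'; python3 -c "$T"; python3 lo.py
python3 -m jog '[[[0,0,0,0,0,0.025,0.18],[0,0,0,0,0,0,0.18]]]'; python3 -c "$T"; python3 lo.py
```

```text
time: 23.48
tool_pos: [603.8, 87.8, 126.3]
tcp_rot: [-179.9, 0.2, 44.2]
ft_force: [-1.8, -6.9, -0.9]
finger_gap: 15.4
T [-1.    0.26  0.24]
LO [([137.5, 139.4, 150.4, 158.0, 163.2], 237), ([137.2, 139.2, 149.7, 159.1, 162.3], 232)]
time: 23.82
tool_pos: [603.3, 87.5, 126.0]
tcp_rot: [-180.0, 0.2, 35.2]
ft_force: [-4.5, -6.9, -1.5]
finger_gap: 15.3
T [-0.99  0.46  0.25]
LO [([137.3, 140.0, 151.0, 157.2, 164.0], 243), ([137.3, 139.0, 150.4, 159.2, 163.8], 228)]
```

```bash
python3 -m jog '[[[0,0,0,0,0,-0.01,0.4],[0,0,0,0,0,0,0.5],[0,0,0,0,0,0,0.5],[0,0,-0.6,0,0,0,0.5],[0,0,-0.8,0,0,0,0.5],[0,0,-0.6,0,0,0,0.5],[0,0,0,0,0,0,0.5],[0,0,0,0,0,0,0.5]]]'
cat > chk.py <<'E'
from bench import telemetry,snapshot,camera_params
from h import *
s=telemetry.sense();print(s["tool_pos"],s["tcp_rot"],s["ft_force"])
for n in("wrist","side","scene"):
    p=camera_params(n);a,d=snapshot(n);np.savez(n+"C.npz",a=a,d=d,K=p["K"],E=p["extrinsics"])
    p,uv=cloud(n+"C.npz",(0,0,640,480));g=a[uv[:,1],uv[:,0]].max(1);r=np.hypot(p[:,0]-606,p[:,1]-90)
    q=p[(r<38)&(p[:,2]>174)&(p[:,2]<200)&(g<70)]
    if len(q)>20:
        b=cv2.minAreaRect(q[:,:2].astype(np.float32));top=q[q[:,2]>np.median(q[:,2])-3] if n=="wrist" else q
        A=np.c_[top[:,:2]-top[:,:2].mean(0),np.ones(len(top))];print(n,"bar",b,np.percentile(q[:,2],[50,95,99]).round(1),len(q),"plane",np.linalg.lstsq(A,top[:,2],rcond=None)[0].round(3) if n=="wrist" else "")
    k=p[(r<33)&(r>18)&(p[:,2]>148)&(p[:,2]<172)&(g<70)]
    print(n,"skirt top",np.percentile(k[:,2],[10,50,90]).round(1),len(k))
    if n=="wrist":
        kk=p[(r<40)&(p[:,2]>150)&(g<70)];print("  enclosing",cv2.minEnclosingCircle(kk[:,:2].astype(np.float32)))
        A=np.c_[k[:,:2]-k[:,:2].mean(0),np.ones(len(k))];print("  skirt plane",np.linalg.lstsq(A,k[:,2],rcond=None)[0].round(3))
E
python3 chk.py
```

```text
time: 24.92
tool_pos: [604.7, 88.8, 226.4]
tcp_rot: [-180.0, 0.0, 38.7]
ft_force: [-0.5, 1.3, -0.7]
finger_gap: 42.6
[604.68933296  88.81119788 226.37151723] [-1.79965574e+02  3.51166996e-02  3.86803758e+01] [-0.49895252  1.30822746 -0.65741497]
wrist bar ((608.12158203125, 89.8050308227539), (61.65232849121094, 14.039976119995117), 41.652687072753906) [185.3 186.5 187.1] 2598 plane [-6.00000e-03  3.00000e-03  1.85249e+02]
wrist skirt top [156.4 157.5 158.5] 4441
  enclosing ((606.0137329101562, 90.00907135009766), 39.998592376708984)
  skirt plane [ 1.20000e-02 -6.00000e-03  1.57533e+02]
side bar ((605.4360961914062, 88.57572937011719), (61.47651290893555, 13.821825981140137), 41.72583770751953) [183.4 186.5 187. ] 160 plane 
side skirt top [151.1 156.  159.4] 400
scene bar ((610.2868041992188, 90.10908508300781), (60.44416809082031, 16.0510311126709), 43.57365798950195) [183.  187.2 188.3] 160 plane 
scene skirt top [152.6 158.  166.6] 199
```

The cap reads home: bar top at 185.3 mm against an expected 186, and level to within 0.01. One last check on the funnel and tin, then I'll hand in.

```bash
python3 - <<'E'
from h import *
for n in("side","scene"):
    p,uv=cloud(n+"C.npz",(0,0,640,480));r=np.hypot(p[:,0]-613,p[:,1]-279)
    Q=p[(r>46)&(r<54)&(p[:,2]>112)&(p[:,2]<128)&(p[:,0]<656)];c,rr=circ(Q);A=np.c_[Q[:,:2]-c,np.ones(len(Q))]
    print(n,"funnel rim",c.round(1),rr.round(1),"plane",np.linalg.lstsq(A,Q[:,2],rcond=None)[0].round(3))
    t=p[(r<43)&(r>34)&(p[:,2]>15)&(p[:,2]<80)]
    for z in(25,65):
        k=t[abs(t[:,2]-z)<14];print("  tin z",z,circ(k),len(k))
from bench import job,telemetry
print(telemetry.sense()["time"],job.hand_in())
E
```

```text
side funnel rim [612.6 278.3] 49.1 plane [1.00000e-03 3.00000e-03 1.16337e+02]
  tin z 25 (array([612.39324874, 278.1079529 ]), np.float64(38.637103310969)) 257
  tin z 65 (array([612.31326774, 278.0850687 ]), np.float64(38.7870166091451)) 312
scene funnel rim [613.5 279.1] 48.9 plane [1.60000e-02 5.00000e-03 1.17716e+02]
  tin z 25 (array([613.87108524, 279.40938883]), np.float64(38.735651259288964)) 195
  tin z 65 (array([614.37502366, 278.54669554]), np.float64(38.01280638036399)) 224
the job is handed in; nothing more can be done
25.075 None
```

The funnel is parked spout down in the tin and the cap is screwed home on the neck. I handed the job in at 25.1 s of the 72 s limit, and it gave no verdict.

**What I did**
- **Funnel:** I lifted it out of the neck by its lug, lowered it into the tin and released it.
- **Cap:** I set it on the neck, where it touched the thread about 12.6 mm above the rim. I turned it back in loose fingers until it dropped about 7 mm, then screwed it clockwise until it stopped.

**Last checks**
- **Cap height and tilt:** the bar top is at 185.3 mm (expected about 186), which puts the cap about 6.5 mm above the rim plane. It is level to about 0.01 rad.
- **Cap centring:** I could not check this to better than a few mm. The views put the bar's centre at x 605 to 610 mm, and my circle fit to the skirt failed. The thread and the bar height suggest the cap is seated on the axis.
- **Funnel and tin:** the funnel is within about 1 mm of the tin's axis and level, and the tin is upright.
- **Other objects:** I did not re-measure the jar, hammer, tongs or punch block, but the arm never went near the bench around them.

**What disagreed**
- **Tool length:** the real fingertips are about 43 mm short of the reported TCP. My first grasp closed on air above the lug because of this; I corrected for it from the camera depth.
- **Drop on the thread:** the heights at the high point and at the drop come from camera depth good to about 1 to 2 mm. Between two readings the cap seemed to tip briefly as it dropped, but it read level afterwards.

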